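Shut the rings of a lever arch file

ROBOT

A 7-joint arm with a two-finger parallel gripper is mounted at the origin on the work surface. World frame = base frame: x ahead of the robot, y to its left, z up, the work surface at z = 0. Lengths are in m, angles in rad, forces in N, time in s.
With the tool pointing down it reaches from about 0.425 to 0.925 m from the base axis. Payload 6.8 kg.
Tool frame: the origin (TCP) lies midway between the tips of the shut fingers; the grasp point (between the pads) lies r.grip_point_offset behind it (r.grip_point_offset is the distance from the TCP to the grasp point, in m); z points along the fingers, y is the direction in which the jaws open and shut (so a half turn about z gives the same grasp; the last joint's range is limited). The gripper opens to 85 mm and grips with 20 to 120 N. Pads are 22 mm wide; open, the fingers measure 114 mm over their backs; the gripper's body (76 mm by 85 mm) begins 54 mm behind the grasp point. The pads swing forward as they close: fully open they stand 13 mm farther back than shut.
Start: joints at [1.121, 0.477, 0.022, 1.555, -0.011, 1.109, -0.083], TCP at [0.226, -0.636, 0.231] pointing down, gripper open.
Joint ranges: [-2.96, 2.96], [-0.34, 2.1], [-1.41, 1.46], [0.24, 2.44], [-1.37, 4.51], [0.17, 1.92], [-2.96, 2.96]. Speed limits (rad/s): [2.39, 2.39, 3.14, 3.14, 3.14, 3.14, 3.14].

INTERFACE

Orientations are given as a rotation vector (axis times angle).
In Python, from bench import r gives the robot as it stands. The module is installed in compiled form; this text tells all that it offers.
- The arm moves only by the tool play_rows, never from a script. Its argument "deltas" is a list of rows, each a list of 3 entries, a list of its own where there are three numbers: the finger opening in mm, from 0 to 85.4, then the shift along the tool's x, y, z in mm, then the turn, a rotation vector about the tool's x, y, z in rad. A call has 1 to 8 rows; each row is the pose to reach, as a shift and turn from the pose measured when the call began, along the tool's axes at that moment; what a row does not reach only later rows make up. A row lasts 1/8 s, in which the tool goes at most 62.5 mm and 10.7 degrees, less where a joint would pass 70% of its speed; a pose out of reach is approached as far as the arm can. A call with a gripper value outside its range is refused whole. The fingers move at their own pace and stop on an object; "squeeze" is the grip in N (left out, the last holds). Time passes only in rows, so rows that repeat a pose let the fingers close. It gives the time, the measured TCP pose, the force and the opening at its end, in the units of the state.
- r.get_obs(): the state, without advancing time (a new reading comes with each control period).
- r.grab_frame(name): name is "side" or "top"; returns (picture, depth): 400x640x3 uint8, red, green, blue; 400x640 float32, m along the optical axis (not along the pixel's ray), 0 where there is no reading.
- r.camera_model(name): a dict with "mtx" (3x3 intrinsics, pixels), "rvec" (rotation vector, rad) and "tvec" (3), from world to camera coordinates, as OpenCV has them. Camera axes: x right, y down, z forward; pixel columns grow to the right and rows downward; lengths in m; the calibration is good to about 2 mm. A picture is of the moment at which its call begins. camera_model takes no time and is no camera call.
- r.hand_in(): hands the job in, once; it reports no verdict.
The state is a dict: "clock": time; "joints": joint angles; "qvel": joint speeds; "tau": joint torques, N m; "tcp_pos": TCP position; "orientation": TCP orientation; "contact_force": force on the tool from outside, world axes, zero at the start; "moment": the same for the moment, N m; "grip_width": finger opening in m.
Only numpy, scipy, OpenCV 4.12 (cv2) and the standard library are available. Lean on these libraries where they do the work, as an engineer would, in place of code of your own. Each camera call takes 0.05 s, during which the arm holds its last target. There are 200 camera calls.

TASK

Fresh papers lie on the posts of the open lever arch file on the desk. Shut its rings by pushing the standing lever over with the fingertips until it snaps down flat, and press the black compressor bar down on the posts until it lies on the papers. Only push and press: lift nothing, and leave the file and everything else on the desk where they are.

Things in the scene. Friction and masses are not known exactly. Their poses are not given: they have to be found in the camera images.
- file: blue lever arch file (1.1 to 1.6 kg, loose) lying open and flat: boards 4 mm thick, 235 mm along the spine, 522 mm across (back board with papers, spine, front cover). Origin on the desk under the ring mechanism; axes: x along the spine, roughly away from the robot, y from the papers to the spine and front cover, roughly to the robot's left, z up. Steel base plate, its top at 7 mm
- arch_shaft (a point): middle of the shaft of the two steel arches (0, 28, 11 mm in the file's frame, along its x). The arches stand at x = -40 and +40 mm. Open, they lean towards the spine as far as y = 48 mm and reach 73 mm above the desk; shut, they end on the posts and reach 69 mm. They are geared to the lever and move with it
- papers (a point): middle of the paper edge between the two steel posts (0, -10, 22 mm in the file's frame), on top of the papers. The posts are 7 mm thick, at x = -40 and +40 mm, and 48 mm high; the papers reach from y = +2 to -147 mm
- lever_hinge (a point): axis of the lever, 48, 58, 18 mm in the file's frame; the axis is parallel to the file's y
- lever_tip (a point): end of the lever, 85 mm from its axis. A steel strip 3 mm thick, 13 mm wide, its last 28 mm a black finger tab 5 mm thick, 18 mm wide. It starts upright, leaning 0.12 rad to the file's +x, the tip 102 mm above the desk, and is pushed over to the file's -x and down. It swings clear of the arches, on their spine side; its last 50 mm can be pushed from the +x side and above
- lever (a joint): angle of the lever, rad: 0 = standing, rings open; 1.69 = lying flat along the base plate 18 mm above the desk, rings shut. Sprung over centre at 1.27: below that it springs back to 0, above that it snaps on to 1.69 by itself and stays. The spring is strongest at 0, about 5.5 N at 75 mm from the axis, and falls off to nothing at 1.27
- bar_top (a point): middle of the top of the compressor bar, a black plastic bar 104 mm (along the file's x) by 16 mm by 5 mm that slides down on both posts; press it midway between the posts
- bar (a joint): how far the bar has gone down, m: 0 = highest, starts at 0 to 0.008, 0.018 = lying on the papers (its top then 27 mm above the desk). It moves with about 2.5 N of friction and stays where it is left
- stapler: black stapler, 135 x 34 x 57 mm, lying on the open front cover; origin under its middle
- eraser: white and blue eraser, 48 x 21 x 14 mm, lying on the open front cover; origin under its middle
- punch: black and steel hole punch, 115 x 115 x 65 mm, on the desk beside the papers; origin under its middle
- mug: white mug, 80 mm wide and 92 mm high, handle at its +y, on the desk beyond the file; origin under its middle
- jar: glass jar with a steel lid, 76 mm wide and 105 mm high, on the desk beyond the file; origin under its middle
- wagon: model goods wagon, brown, on a wooden plinth 200 x 46 mm, 65 mm high, to the right; origin under its middle

How it is judged:
By the outcome, as a careful person would: the job done as asked, in the order asked, and still so for the second after the job is handed in, with the robot touching nothing.
It also fails if it takes over 45 s, if anything falls off the work surface, if the arm or the gripper's body presses on something with over 40 N, if the wrist force passes 120 N, or if a joint passes its speed limit or range.

## Working session

There is one attempt and no reset: what is moved stays moved. The work goes in short steps, Python scripts to look and compute and a tool call to move; the robot and the scene stay as the last step left them, time stands still between calls to the robot, and variables do not carry over. Pictures are saved under pics/ and viewed, about 8 in all and at most 12, crops included, and the job is handed in when it is done.

Besides the shell and the picture viewer there is one more tool, called after ">>>" as name([rows], argument=value, ...), one row to a line, values as JSON. play_rows: Moves the arm, as the interface text tells. Its arguments: {"type":"object","properties":{"deltas":{"type":"array"},"squeeze":{"type":"number"}},"required":["deltas"]}

```bash
mkdir -p pics
cat > h.py <<'E'
import numpy as np,cv2
from bench import r
from scipy.spatial.transform import Rotation as R
def grab(n):
    im,d=r.grab_frame(n); np.savez('/tmp/%s.npz'%n,im=im,d=d); return im,d
def load(n):
    z=np.load('/tmp/%s.npz'%n); return z['im'],z['d']
def cam(n):
    c=r.camera_model(n); return np.array(c['mtx']),cv2.Rodrigues(np.array(c['rvec'],float))[0],np.array(c['tvec'],float).ravel()
def pts(n,d):
    K,Rm,t=cam(n); v,u=np.mgrid[:400,:640]
    p=np.stack([(u-K[0,2])/K[0,0]*d,(v-K[1,2])/K[1,1]*d,d],-1)
    return (p-t)@Rm
def ray(n,u,v,z):
    K,Rm,t=cam(n); q=Rm.T@np.array([(u-K[0,2])/K[0,0],(v-K[1,2])/K[1,1],1]); c=-Rm.T@t
    return c+q*(z-c[2])/q[2]
E
python3 - <<'E'
from h import *
for n in('top','side'):
    im,d=grab(n); cv2.imwrite(f'pics/{n}0.png',im[:,:,::-1]); K,Rm,t=cam(n); print(n,K.ravel(),-Rm.T@t,Rm[2])
o=r.get_obs(); print(o['clock'],o['tcp_pos'],o['orientation'],o['grip_width'],o['contact_force'],r.grip_point_offset)
E
```

```text
top [420.53650248   0.         321.93656727   0.         420.53650248
 209.06119315   0.           0.           1.        ] [ 0.52051492 -0.1518599   1.60630078] [ 0.06031115  0.01970539 -0.9979851 ]
side [436.53197687   0.         310.77546442   0.         436.53197687
 198.45177085   0.           0.           1.        ] [0.40312444 0.84157017 0.92282243] [ 0.15829282 -0.75318567 -0.63847845]
0.1 [ 0.22604282 -0.63545322  0.23042683] [-3.09423872e+00 -5.33996940e-01  6.42291843e-04] 0.08547514410232203 [-0.40607561  0.48494697 -0.15750274] 0.0187
```

View pics/top0.png

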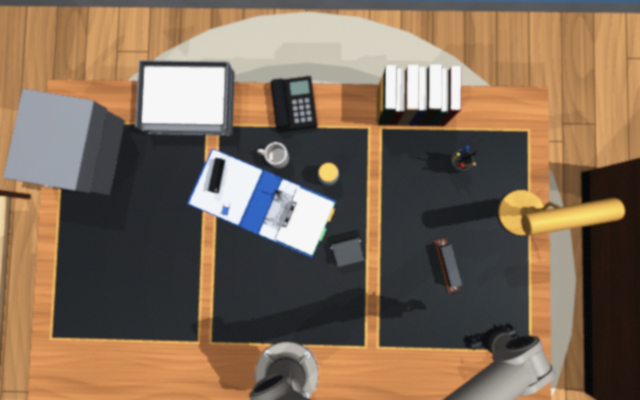

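View pics/side0.png

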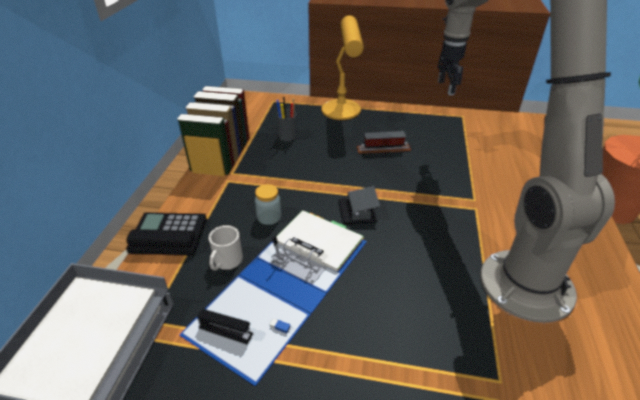

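The file is at about (262,203) in top and (300,260) in side, with the ring mechanism at about (282,205) in top. Next I'll enlarge both and fit the file outline.

Run:
```python
from h import *
a,d=load('top'); b,e=load('side')
c1=cv2.resize(a[160:250,235:345],None,fx=7,fy=6.6,interpolation=cv2.INTER_CUBIC)
c1=cv2.resize(a[165:250,235:345],(770,595),interpolation=cv2.INTER_CUBIC)
c2=cv2.resize(b[205:305,240:370],(780,600),interpolation=cv2.INTER_CUBIC)
cv2.imwrite('pics/ct.png',c1[:,:,::-1]);cv2.imwrite('pics/cs.png',c2[:,:,::-1])
for n in('top','side'):
    im,dd=load(n); hsv=cv2.cvtColor(im,cv2.COLOR_RGB2HSV)
    m=cv2.inRange(hsv,(105,140,60),(125,255,255)); m[:140]=0;m[320:]=0
    P=pts(n,dd); 
    k,l,s,c=cv2.connectedComponentsWithStats(m)
    for i in range(1,k):
        if s[i,4]>60:
            q=P[(l==i)&(dd>0)]; print(n,s[i],q.mean(0).round(3))
            if s[i,4]>300:
                pp=np.array([ray(n,u,v,.004)[:2] for v,u in np.argwhere(l==i)],np.float32)
                rc=cv2.minAreaRect(pp*1000);print(rc)
    # whole file: height 2..30mm, bright or blue
    w=cv2.inRange(hsv,(90,0,120),(130,255,255)); w[:140]=0;w[390:]=0
    k,l,s,c=cv2.connectedComponentsWithStats(w|m)
    for i in range(1,k):
        if s[i,4]>300:
            pp=np.array([ray(n,u,v,.004)[:2] for v,u in np.argwhere(l==i)],np.float32)
            print('whole',n,s[i],cv2.minAreaRect(pp*1000))
```

```text
top [ 238  170   45   65 1270] [0.641 0.118 0.004]
((641.3143310546875, 117.60131072998047), (81.19974517822266, 240.3967742919922), 67.72563171386719)
top [301 186  35  16  68] [ 0.677 -0.106  0.002]
top [276 242  37  16  68] [ 0.462 -0.017  0.004]Traceback (most recent call last):
  File "<stdin>", line 23, in <module>
  File "h.py", line 15, in ray
    K,Rm,t=cam(n); q=Rm.T@np.array([(u-K[0,2])/K[0,0],(v-K[1,2])/K[1,1],1]); c=-Rm.T@t
           ~~~^^^
  File "h.py", line 9, in cam
    c=r.camera_model(n); return np.array(c['mtx']),cv2.Rodrigues(np.array(c['rvec'],float))[0],np.array(c['tvec'],float).ravel()
ValueError: time passes only in moves, steps and waits
```

View pics/ct.png

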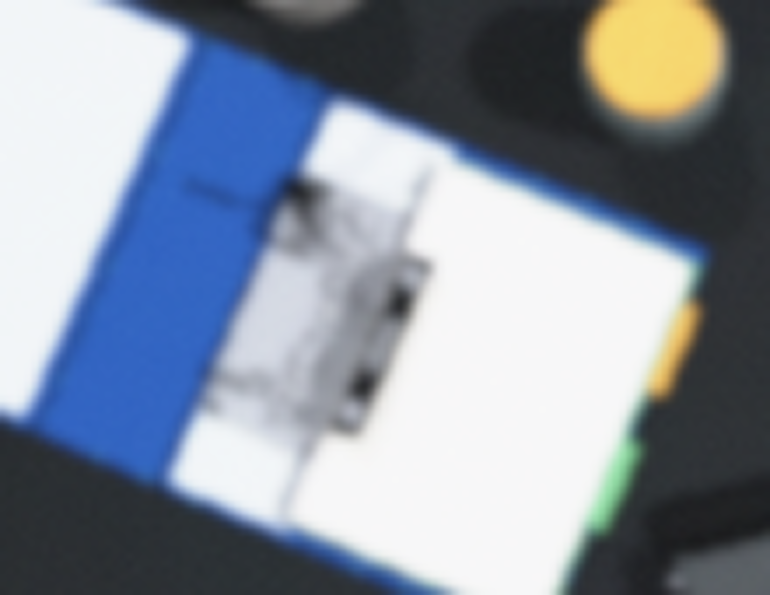

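View pics/cs.png

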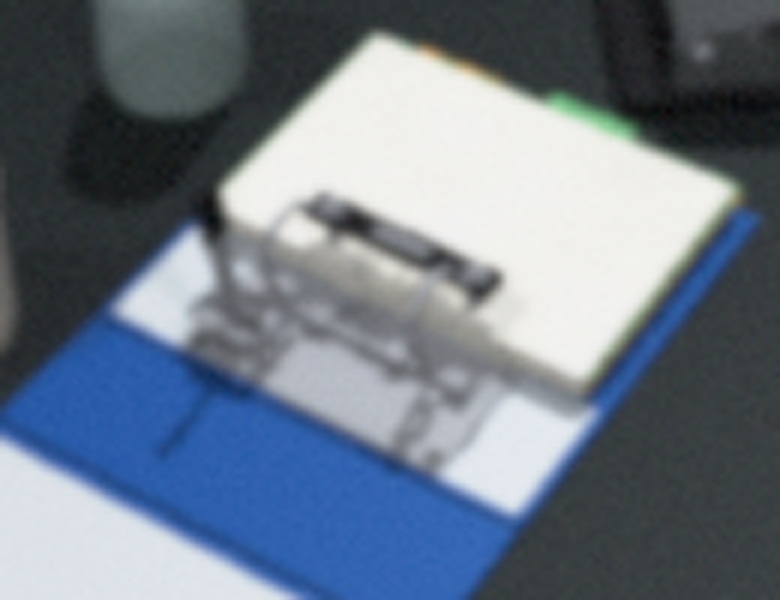

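```bash
cat >> h.py <<'E'
import os,pickle
if os.path.exists('cams.pkl'): CAMS=pickle.load(open('cams.pkl','rb'))
else:
    CAMS={n:cam(n) for n in('top','side')}; pickle.dump(CAMS,open('cams.pkl','wb'))
def cam(n): return CAMS[n]
def tri(a,b):
    P=[K@np.c_[Rm,t] for K,Rm,t in (cam('top'),cam('side'))]
    X=cv2.triangulatePoints(P[0],P[1],np.array(a,float).reshape(2,1),np.array(b,float).reshape(2,1)).ravel(); X=X[:3]/X[3]
    res=[]
    for p,q in zip(P,(a,b)):
        y=p@np.r_[X,1]; res.append(np.hypot(*(y[:2]/y[2]-q)))
    return X,res
E
python3 - <<'E'
from h import *
tc=lambda x,y:(235+x/7-.43,165+y/7-.43); sc=lambda x,y:(240+x/6-.42,205+y/6-.42)
print('tip',tri(tc(303,190),sc(208,205)))
print('bar',tri(tc(386,345),sc(402,245)))
print('bar ends top z40', ray('top',*tc(420,265),.04),ray('top',*tc(347,430),.04))
print('bar ends side z40', ray('side',*sc(325,205),.04),ray('side',*sc(485,285),.04))
# whole-file outline from top
for n in('top','side'):
    im,dd=load(n); P=pts(n,dd); hsv=cv2.cvtColor(im,cv2.COLOR_RGB2HSV)
    m=cv2.inRange(hsv,(105,140,60),(125,255,255))>0
    g=m|((hsv[...,2]>170)&(hsv[...,1]<40))
    reg=(abs(P[...,0]-.62)<.25)&(P[...,1]>-.25)&(P[...,1]<.4)&(P[...,2]<.03)&(P[...,2]>-.012)&(dd>0)
    k,l,s,c=cv2.connectedComponentsWithStats((g&reg).astype(np.uint8)); i=1+s[1:,4].argmax()
    uv=np.argwhere(l==i); pp=np.array([ray(n,u,v,.004)[:2] for v,u in uv],np.float32)*1000
    print(n,s[i],cv2.minAreaRect(pp))
    k,l,s,c=cv2.connectedComponentsWithStats((m&reg).astype(np.uint8)); i=1+s[1:,4].argmax()
    pp=np.array([ray(n,u,v,.004)[:2] for v,u in np.argwhere(l==i)],np.float32)*1000
    print('spine',n,s[i],cv2.minAreaRect(pp))
    # things with height near mechanism
    c0=np.array([.63,.06]); e=(np.hypot(P[...,0]-.63,P[...,1]-.05)<.11)&(P[...,2]>.075)&(dd>0)
    print('high',[(int(u),int(v),*P[v,u].round(3)) for v,u in np.argwhere(e)][:25])
# objects
E
```

```text
tip (array([0.67327563, 0.04018626, 0.08689473]), [np.float64(0.3693614787336846), np.float64(0.4600727535336991)])
bar (array([ 5.94782030e-01, -5.05312992e-04,  3.46527942e-02]), [np.float64(0.007707147152295483), np.float64(0.009500385553723654)])
bar ends top z40 [ 0.6377439  -0.01800621  0.04      ] [0.54877364 0.01851737 0.04      ]
bar ends side z40 [ 0.63492954 -0.01467794  0.04      ] [0.55093444 0.02266501 0.04      ]
top [ 260  181   74   73 2856] ((584.1939086914062, -25.211593627929688), (218.25819396972656, 223.51446533203125), 68.472900390625)
spine top [ 238  170   45   65 1262] ((641.3143310546875, 117.60131072998047), (81.19974517822266, 240.3967742919922), 67.72563171386719)
high [(275, 191, np.float64(0.672), np.float64(0.048), np.float64(0.106)), (276, 191, np.float64(0.673), np.float64(0.045), np.float64(0.097)), (277, 191, np.float64(0.672), np.float64(0.04), np.float64(0.109)), (275, 192, np.float64(0.671), np.float64(0.05), np.float64(0.086)), (276, 192, np.float64(0.67), np.float64(0.045), np.float64(0.097)), (277, 192, np.float64(0.669), np.float64(0.04), n
[... 1926 characters left out ...]
oat64(0.101)), (273, 239, np.float64(0.675), np.float64(0.05), np.float64(0.096)), (274, 239, np.float64(0.673), np.float64(0.048), np.float64(0.094)), (275, 239, np.float64(0.67), np.float64(0.046), np.float64(0.093)), (276, 239, np.float64(0.669), np.float64(0.042), np.float64(0.088)), (272, 240, np.float64(0.677), np.float64(0.053), np.float64(0.095)), (273, 240, np.float64(0.674), np.float64(0.055), np.float64(0.096)), (274, 240, np.float64(0.672), np.float64(0.05), np.float64(0.092)), (275, 240, np.float64(0.67), np.float64(0.048), np.float64(0.091)), (276, 240, np.float64(0.669), np.float64(0.042), np.float64(0.085)), (277, 240, np.float64(0.667), np.float64(0.041), np.float64(0.084))]
```

Run:
```python
from h import *
tc=lambda x,y:(235+x/7-.43,165+y/7-.43); sc=lambda x,y:(240+x/6-.42,205+y/6-.42)
O=np.array([.594,.001]);psi=np.deg2rad(-22.1);M=np.array([[np.cos(psi),np.sin(psi)],[-np.sin(psi),np.cos(psi)]])
f=lambda p:(M@(p[:2]-O)*1000).round(1)
for nm,n,p,z in [('pf','top',tc(430,165),.022),('pf','top',tc(285,515),.022),('pb','top',tc(703,262),.022),('pb','top',tc(560,595),.022),
 ('pf','side',sc(220,188),.022),('pf','side',sc(585,385),.022),('pb','side',sc(378,32),.022),('pb','side',sc(742,190),.022),
 ('spineR','top',tc(335,95),.004),('spineR','top',tc(165,485),.004),('spineL','top',tc(192,42),.004),('spineL','top',tc(30,415),.004),
 ('spineR','side',sc(107,313),.004),('spineR','side',sc(515,520),.004),('backcorner','top',tc(710,245),.004),
 ('backcorner','side',sc(762,210),.004),('tip','side',sc(208,188),.102),('tip','top',tc(300,180),.102),('tip','top',tc(310,185),.102)]:
    print(nm,n,f(ray(n,*p,z)))
b,e=load('side');a,d=load('top')
np.set_printoptions(linewidth=220)
print('side V',b[232:250,268:284].max(2)); print('top V',a[186:204,270:288].max(2))
```

```text
pf top [100.2  17.6]
pf top [-104.1   13.4]
pb top [ 110.5 -138.9]
pb top [ -84.4 -139.5]
pf side [104.9   4.4]
pf side [-109.8   17.3]
pb side [ 104.5 -132.8]
pb side [-110.7 -130.9]
spineR top [116.2  83.2]
spineR top [-116.3   82.2]
spineL top [111.9 167.3]
spineL top [-110.8  165.6]
spineR side [111.6  86.8]
spineR side [-115.8   86.6]
backcorner top [ 121.9 -138.4]
backcorner side [-118.  -140.6]
tip side [56.3 69.7]
tip top [61.  66.5]
tip top [60.7 60.8]
side V [[ 31  27  32  36  48  50  51  50  50  57  66 102 151 202 227 238]
 [ 26  27  36  44  47  49  52  49  54  66 104 148 199 228 237 240]
 [ 30  38  36  47  47  50  50  48  59  99 150 199 228 237 241 241]
 [ 27  37  48  45  51  52  46  54  87 143 199 227 237 240 241 241]
 [ 41  42  48  50  47  46  44  55 114 184 225 235 239 241 242 240]
 [ 45  46  51  47  43  41  36  49 118 190 228 238 240 241 240 242]
 [ 50  50  53  47  41  38  25  40 102 175 224 237 240 240 241 241]
 [ 49  50  52  49  37  28  19  31  82 156 214 235 240 241 241 242]
 [ 51  49  55  53  46  37  27  30  65 129 188 223 232 238 240 239]
 [ 52  58  69  80  77  5
[... 1236 characters left out ...]
179 196 200 203 210 218]
 [179 162 140 127 136 153 146 115  98 111 139 160 175 186 188 195 207 216]
 [178 157 139 133 153 172 164 136 113 115 140 161 177 188 185 188 203 215]
 [173 153 135 140 166 179 171 151 130 122 137 159 181 195 191 187 198 208]
 [178 156 136 142 166 176 166 151 138 131 138 160 182 197 197 191 194 200]
 [184 166 150 153 163 164 154 147 144 146 149 161 178 193 200 199 198 198]
 [186 172 170 180 180 169 157 150 155 164 167 169 175 184 195 204 204 199]
 [179 171 185 204 205 195 182 174 172 180 184 183 182 183 191 199 201 194]
 [174 172 196 215 219 217 210 204 199 200 199 194 190 189 192 196 189 182]
 [173 177 203 221 226 224 223 221 218 216 209 198 191 189 189 186 176 167]]
```

Using the posts at file y = -10, the bar, lever tip and paper edges all agree: file origin ≈ (0.597, 0.009), yaw ≈ -22.2°. Next I'll work out the moves.

```bash
cat >> h.py <<'E'
O=np.array([.597,.009]);psi=np.deg2rad(-22.2)
ex=np.array([np.cos(psi),np.sin(psi),0]);ey=np.array([-np.sin(psi),np.cos(psi),0])
RT=R.from_matrix(np.c_[ey,ex,[0,0,-1.]])
def W(x,y,z): return np.r_[O,0]+(ex*x+ey*y+np.array([0,0,z]))/1000
def state():
    o=r.get_obs(); p=np.array(o['tcp_pos']); q=(p-np.r_[O,0]); A=R.from_rotvec(o['orientation'])
    print('t',round(o['clock'],2),'file xyz mm',(np.array([q@ex,q@ey,q[2]])*1000).round(1),'F file',np.round([o['contact_force']@ex,o['contact_force']@ey,o['contact_force'][2]],1),'err turn',(A.inv()*RT).as_rotvec().round(3),'w',round(o['grip_width'],4),'q7',o['joints'].round(2))
    return p,A
def go(*targets):
    p,A=state()
    for t in targets: print(t,(A.inv().apply(W(*t)-p)*1000).round(0))
E
python3 -c "
from h import *
go((88,60,200),(88,60,87))
p=pts('top',load('top')[1])
for u,v in((328,171),(277,154)):print(p[v,u])"
```

```text
t 0.1 file xyz mm [-100.  -736.8  230.4] F file [-0.6  0.3 -0.2] err turn [-0.002 -0.001 -0.842] w 0.0855 q7 [ 1.12  0.48  0.02  1.56 -0.01  1.11 -0.08]
(88, 60, 200) [ 671. -469.   31.]
(88, 60, 87) [ 671. -469.  144.]
[ 0.74844077 -0.14083238  0.10745017]
[0.82454648 0.05691727 0.01239153]
```

>>> play_rows([
  [0,[60,-42,0],[0,0,-0.1]],
  [0,[120,-84,0],[0,0,-0.2]],
  [0,[175,-122,0],[0,0,-0.3]],
  [0,[230,-161,0],[0,0,-0.4]],
  [0,[280,-196,0],[0,0,-0.5]],
  [0,[330,-231,0],[0,0,-0.6]],
  [0,[380,-266,0],[0,0,-0.72]],
  [0,[430,-301,0],[0,0,-0.842]],
])

```text
clock: 1.1
tcp_pos: [0.5163, -0.2266, 0.2307]
orientation: [-2.603, -1.757, 0.0]
contact_force: [0.4, -0.1, -0.4]
grip_width: 0.0003
```

```bash
python3 -c "
from h import *
go((88,60,200),(88,60,87))"
```

```text
t 1.1 file xyz mm [  14.3 -248.6  230.7] F file [ 0.4  0.1 -0.4] err turn [-0.001 -0.001  0.004] w 0.0003 q7 [ 0.58  0.32 -0.34  1.81  0.12  1.04 -0.19]
(88, 60, 200) [308.  75.  31.]
(88, 60, 87) [308.  75. 144.]
```

>>> play_rows([
  [0,[55,14,5],[0,0,0]],
  [0,[110,27,10],[0,0,0]],
  [0,[165,41,15],[0,0,0]],
  [0,[220,54,20],[0,0,0]],
  [0,[270,66,25],[0,0,0]],
  [0,[308,75,31],[0,0,0]],
  [0,[308,75,31],[0,0,0]],
  [0,[308,75,31],[0,0,0]],
])

```text
clock: 2.1
tcp_pos: [0.7006, 0.0302, 0.1993]
orientation: [-2.603, -1.756, 0.002]
contact_force: [0.1, -0.6, 0.2]
grip_width: 0.0002
```

>>> play_rows([
  [0,[0,0,30],[0,0,0]],
  [0,[0,0,60],[0,0,0]],
  [0,[0,0,90],[0,0,0]],
  [0,[0,0,107],[0,0,0]],
  [0,[0,0,107],[0,0,0]],
])

```text
clock: 2.72
tcp_pos: [0.6994, 0.0289, 0.0913]
orientation: [-2.604, -1.754, 0.006]
contact_force: [1.2, 0.0, 1.2]
grip_width: 0.0002
```

Run:
```python
from h import *
state()
a,_=grab('top');b,_=grab('side')
c1=cv2.resize(a[165:235,245:325],(400,350),interpolation=cv2.INTER_CUBIC)
c2=cv2.resize(b[190:290,230:345],(400,350),interpolation=cv2.INTER_CUBIC)
cv2.imwrite('pics/c1.png',np.hstack([c1,c2])[:,:,::-1])
```

```text
t 2.73 file xyz mm [87.3 57.1 91.3] F file [1.1 0.5 1.2] err turn [-0.004  0.002  0.003] w 0.0002 q7 [ 0.11  0.68 -0.35  1.57  0.27  0.94 -0.72]
```

View pics/c1.png

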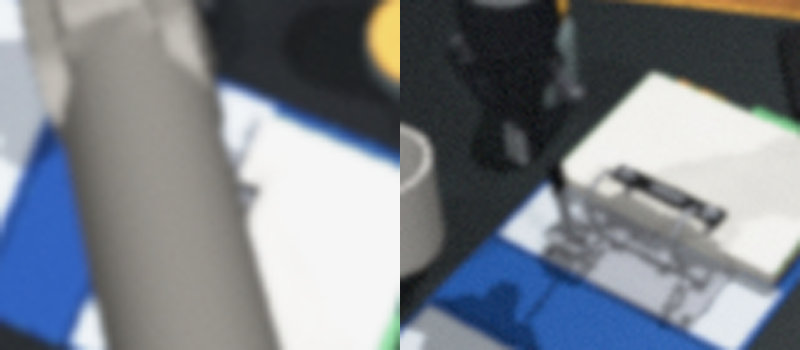

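Run:
```python
from h import *
tg=[]
for th in np.linspace(0,1.5,16):
    f=.12-th; rr=79-11*min(th/1.0,1); tg.append((round(48+rr*np.sin(f)+2.5*np.cos(f)+13),60,round(18+rr*np.cos(f)-2.5*np.sin(f))))
go(*tg)
```

```text
t 2.83 file xyz mm [88.4 58.6 93.4] F file [0.  0.3 0.7] err turn [-0.001 -0.     0.003] w 0.0001 q7 [ 0.11  0.68 -0.35  1.57  0.27  0.94 -0.72]
(73, 60, 96) [  1. -15.  -3.]
(65, 60, 96) [  1. -23.  -3.]
(57, 60, 95) [  1. -31.  -2.]
(50, 60, 93) [  2. -38.   0.]
(43, 60, 90) [  2. -45.   3.]
(36, 60, 87) [  2. -52.   6.]
(30, 60, 83) [  2. -58.  10.]
(24, 60, 79) [  2. -64.  14.]
(19, 60, 74) [  2. -69.  19.]
(14, 60, 69) [  2. -74.  24.]
(10, 60, 63) [  2. -78.  31.]
(6, 60, 58) [  2. -82.  36.]
(2, 60, 52) [  2. -86.  42.]
(-1, 60, 46) [  2. -89.  48.]
(-3, 60, 40) [  2. -91.  54.]
(-5, 60, 33) [  2. -93.  61.]
```

>>> play_rows([
  [0,[2,-5,-2],[0,0,0]],
  [0,[2,-10,-3],[0,0,0]],
  [0,[2,-15,-3],[0,0,0]],
  [0,[2,-19,-3],[0,0,0]],
  [0,[2,-23,-3],[0,0,0]],
  [0,[2,-27,-3],[0,0,0]],
])

```text
clock: 3.58
tcp_pos: [0.6782, 0.0412, 0.0969]
orientation: [2.604, 1.755, 0.004]
contact_force: [4.9, -1.2, -0.7]
grip_width: 0.0002
```

Run:
```python
from h import *
state()
b,_=grab('side'); state()
cv2.imwrite('pics/s2.png',cv2.resize(b[190:300,200:360],(800,550),interpolation=cv2.INTER_CUBIC)[:,:,::-1])
```

```text
t 3.58 file xyz mm [63.  60.4 96.9] F file [ 5.1  0.7 -0.7] err turn [ 0.002 -0.001  0.002] w 0.0002 q7 [ 0.1   0.65 -0.36  1.63  0.27  0.91 -0.75]
t 3.62 file xyz mm [62.5 60.5 97. ] F file [ 4.4 -0.6 -1.1] err turn [ 0.002 -0.001  0.003] w -0.0001 q7 [ 0.1   0.65 -0.36  1.63  0.27  0.91 -0.75]
```

View pics/s2.png

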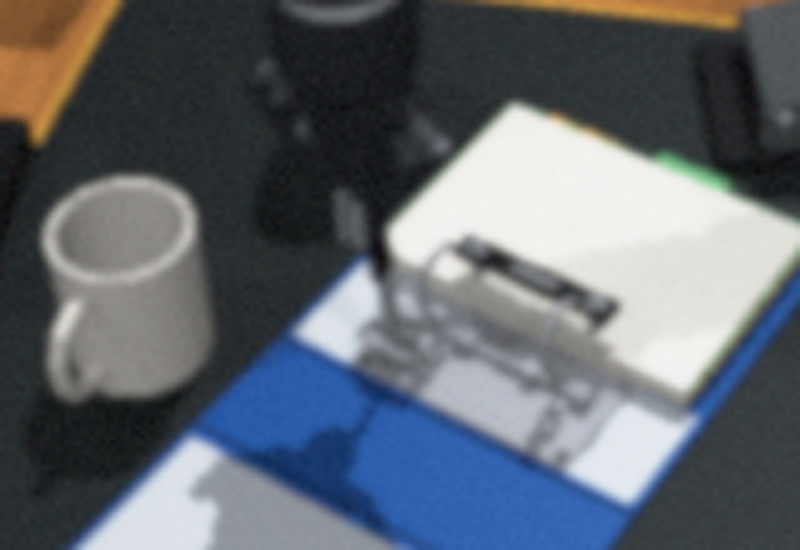

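>>> play_rows([
  [0,[0,-6,1],[0,0,0]],
  [0,[0,-12,3],[0,0,0]],
  [0,[0,-18,5],[0,0,0]],
  [0,[0,-24,8],[0,0,0]],
  [0,[0,-31,11],[0,0,0]],
  [0,[0,-37,14],[0,0,0]],
  [0,[0,-43,18],[0,0,0]],
  [0,[0,-48,23],[0,0,0]],
])

```text
clock: 4.62
tcp_pos: [0.6339, 0.0614, 0.0785]
orientation: [2.602, 1.756, 0.008]
contact_force: [2.2, 0.2, 3.0]
grip_width: 0.0001
```

Run:
```python
from h import *
go((9,60,69),(5,60,63),(1,60,58),(-3,60,52),(-6,60,46),(-8,60,40),(-10,60,33))
b,_=grab('side')
cv2.imwrite('pics/s3.png',cv2.resize(b[190:300,200:360],(800,550),interpolation=cv2.INTER_CUBIC)[:,:,::-1])
```

```text
t 4.62 file xyz mm [14.4 62.4 78.5] F file [2. 1. 3.] err turn [ 0.005 -0.003  0.004] w 0.0001 q7 [ 0.07  0.61 -0.36  1.75  0.28  0.82 -0.81]
(9, 60, 69) [-2. -5.  9.]
(5, 60, 63) [-2. -9. 15.]
(1, 60, 58) [ -2. -13.  20.]
(-3, 60, 52) [ -2. -17.  26.]
(-6, 60, 46) [ -2. -21.  32.]
(-8, 60, 40) [ -2. -23.  38.]
(-10, 60, 33) [ -2. -25.  45.]
```

View pics/s3.png

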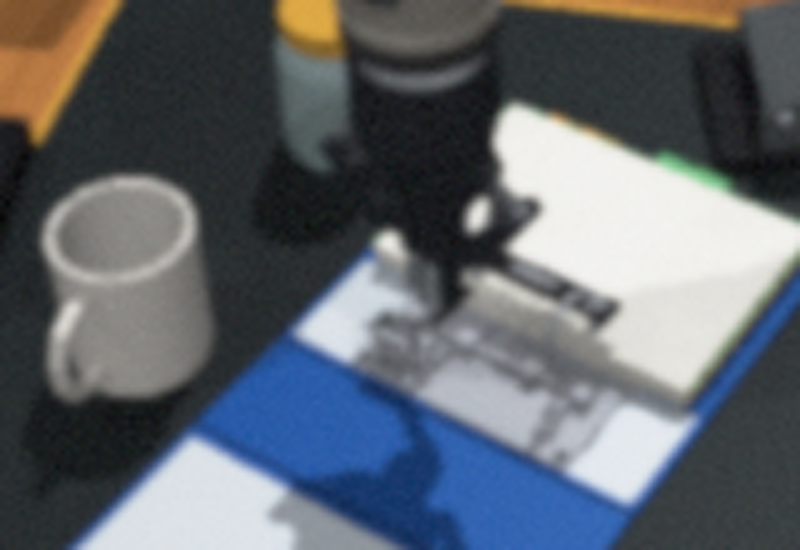

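The file's edges haven't moved. The lever is about half over, with its tab at about (450,300) in this crop, so I'll keep pushing along the arc.

>>> play_rows([
  [0,[-1,-5,6],[0,0,0]],
  [0,[-1,-9,12],[0,0,0]],
  [0,[-1,-13,18],[0,0,0]],
  [0,[-1,-17,25],[0,0,0]],
  [0,[-1,-20,31],[0,0,0]],
  [0,[-1,-22,37],[0,0,0]],
  [0,[-1,-24,43],[0,0,0]],
  [0,[-1,-24,47],[0,0,0]],
])

```text
clock: 5.68
tcp_pos: [0.6105, 0.0692, 0.0286]
orientation: [2.603, 1.757, 0.006]
contact_force: [0.3, -0.3, 0.0]
grip_width: -0.0002
```

Run:
```python
from h import *
state()
b,_=grab('side')
cv2.imwrite('pics/s4.png',cv2.resize(b[190:300,200:360],(800,550),interpolation=cv2.INTER_CUBIC)[:,:,::-1])
```

```text
t 5.67 file xyz mm [-10.3  60.8  28.6] F file [ 0.4 -0.1  0. ] err turn [ 0.003 -0.002  0.004] w -0.0002 q7 [ 0.04  0.65 -0.34  1.83  0.32  0.71 -0.86]
```

View pics/s4.png

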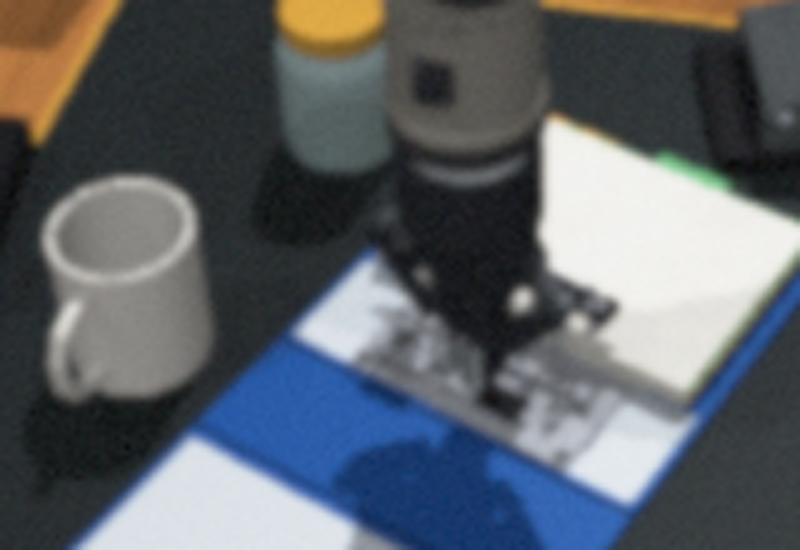

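The lever's tab now lies flat at about (500,400) and there's no force left on the tool, so it has snapped over. I'll lift and turn the jaws 90° so the knuckles clear the shut arches, then move above the bar.

>>> play_rows([
  [0,[0,0,-25],[0,0,0]],
  [0,[0,0,-60],[0,0,0]],
  [0,[0,0,-100],[0,0,0.1]],
  [0,[-10,2,-110],[0,0,0.28]],
  [0,[-30,6,-110],[0,0,0.46]],
  [0,[-50,10,-110],[0,0,0.64]],
  [0,[-65,11,-110],[0,0,0.82]],
  [0,[-71,11,-110],[0,0,1.0]],
])

```text
clock: 6.72
tcp_pos: [0.5935, -0.0025, 0.1383]
orientation: [3.129, 0.282, 0.006]
contact_force: [-0.1, 0.5, 0.1]
grip_width: 0.0001
```

>>> play_rows([
  [0,[0,0,0],[0,0,0.15]],
  [0,[0,0,0],[0,0,0.3]],
  [0,[0,0,0],[0,0,0.45]],
  [0,[0,0,0],[0,0,0.57]],
  [0,[0,0,0],[0,0,0.57]],
])

```text
clock: 7.35
tcp_pos: [0.5936, -0.0023, 0.1384]
orientation: [-3.081, 0.607, -0.007]
contact_force: [0.3, 1.0, -0.1]
grip_width: -0.0004
```

Run:
```python
from h import *
go((0,-10,110),(0,-10,50))
b,_=grab('side')
cv2.imwrite('pics/s5.png',cv2.resize(b[190:300,200:360],(800,550),interpolation=cv2.INTER_CUBIC)[:,:,::-1])
```

```text
t 7.35 file xyz mm [  1.1 -11.8 138.4] F file [-0.1  1.  -0.1] err turn [ 0.002 -0.004 -1.572] w -0.0004 q7 [-0.08  0.44 -0.02  1.84  0.01  0.85 -2.07]
(0, -10, 110) [-1. -2. 28.]
(0, -10, 50) [-1. -2. 88.]
```

View pics/s5.png

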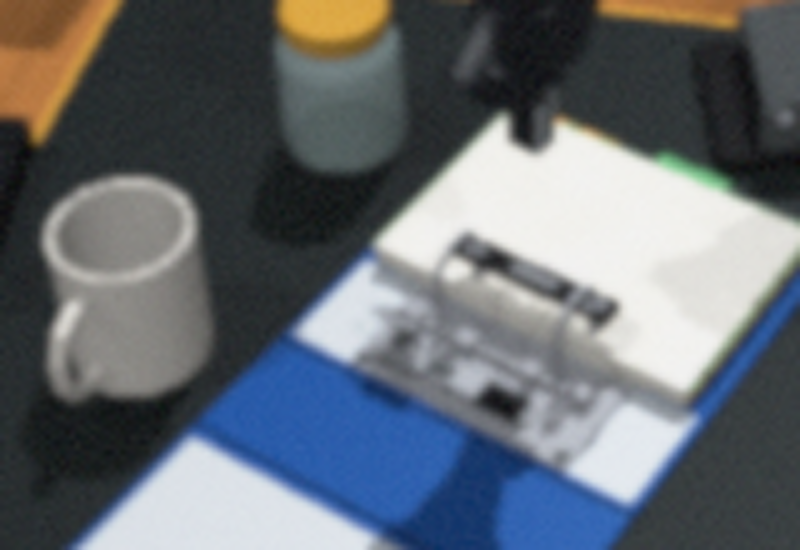

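>>> play_rows([
  [0,[-1,-2,30],[0,0,0]],
  [0,[-1,-2,60],[0,0,0]],
  [0,[-1,-2,80],[0,0,0]],
  [0,[-1,-2,88],[0,0,0]],
  [0,[-1,-2,93],[0,0,0]],
  [0,[-1,-2,97],[0,0,0]],
  [0,[-1,-2,101],[0,0,0]],
  [0,[-1,-2,104],[0,0,0]],
])

```text
clock: 8.4
tcp_pos: [0.5943, -0.0001, 0.0347]
orientation: [-3.082, 0.605, -0.008]
contact_force: [-0.2, 0.1, 3.1]
grip_width: 0.0002
```

```bash
python3 -c "
from h import *
go((0,-10,27))"
```

```text
t 8.4 file xyz mm [ 1.  -9.4 34.7] F file [-0.2  0.   3.1] err turn [ 0.002 -0.006 -1.571] w 0.0002 q7 [-0.09  0.59 -0.02  1.9   0.02  0.65 -2.08]
(0, -10, 27) [-1.  1.  8.]
```

The bar is moving with 3.1 N on the tool. I'll press on gently to the papers.

>>> play_rows([
  [0,[0,0,2],[0,0,0]],
  [0,[0,0,4],[0,0,0]],
  [0,[0,0,6],[0,0,0]],
  [0,[0,0,7],[0,0,0]],
  [0,[0,0,8],[0,0,0]],
  [0,[0,0,8],[0,0,0]],
])

```text
clock: 9.15
tcp_pos: [0.5944, -0.0001, 0.0271]
orientation: [-3.081, 0.605, -0.008]
contact_force: [-1.7, -0.8, 6.5]
grip_width: 0.0002
```

>>> play_rows([
  [0,[0,0,1],[0,0,0]],
  [0,[0,0,2],[0,0,0]],
  [0,[0,0,2],[0,0,0]],
  [0,[0,0,2],[0,0,0]],
])

```text
clock: 9.65
tcp_pos: [0.5945, -0.0001, 0.027]
orientation: [-3.081, 0.605, -0.008]
contact_force: [-6.8, 0.4, 19.5]
grip_width: 0.0001
```

The bar stopped at z = 27.0 mm and the force rose to 19.5 N, so it's on the papers. Now I'll retreat.

>>> play_rows([
  [0,[0,0,-10],[0,0,0]],
  [0,[0,0,-30],[0,0,0]],
  [0,[0,0,-70],[0,0,0]],
  [0,[0,0,-120],[0,0,0]],
  [0,[0,0,-170],[0,0,0]],
  [0,[0,0,-200],[0,0,0]],
  [0,[0,0,-200],[0,0,0]],
  [0,[0,0,-200],[0,0,0]],
])

```text
clock: 10.65
tcp_pos: [0.5929, -0.0002, 0.2267]
orientation: [-3.082, 0.605, -0.007]
contact_force: [0.3, -0.1, 0.4]
grip_width: 0.0001
```

Run:
```python
from h import *
state()
b0,_=load('side')
b,_=grab('side')
cv2.imwrite('pics/s6.png',cv2.resize(b[190:320,180:370],(800,547),interpolation=cv2.INTER_CUBIC)[:,:,::-1])
```

```text
t 10.65 file xyz mm [ -0.4 -10.1 226.7] F file [0.3 0.  0.4] err turn [ 0.002 -0.005 -1.571] w 0.0001 q7 [-0.09  0.34 -0.02  1.77  0.01  1.03 -2.07]
```

View pics/s6.png

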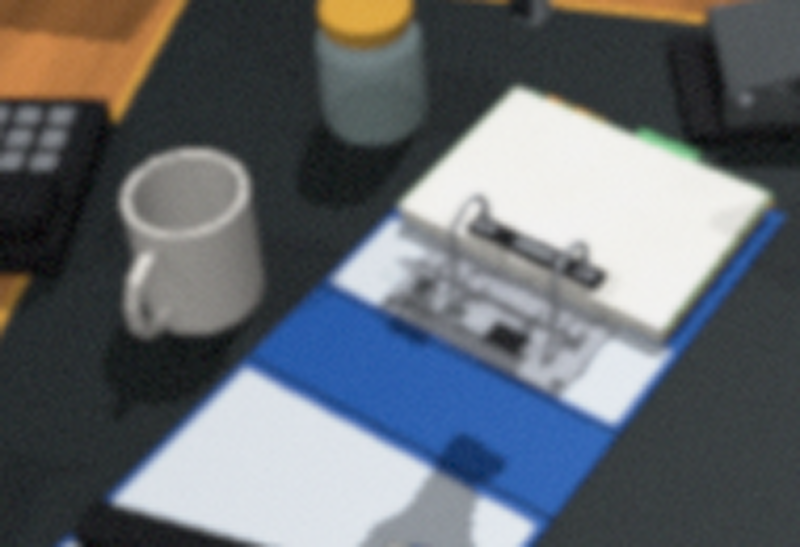

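The rings are shut, the lever lies flat with its tab at about (507,335), and the bar is on the papers at about (540,252). The file and the objects around it are where they were, so I'm handing in.

```bash
python3 -c "
from bench import r
print(r.hand_in())"
```

```text
the job is handed in; nothing more can be done
None
```

The rings are shut and the compressor bar lies on the papers. I pushed the lever over first, then pressed the bar, and handed in at about 10.7 s on the robot's clock.

- **Lever:** I pushed it over along its arc with the shut fingertips, with about 5 N at most in the readings. It snapped flat; the force fell to zero, and the last pictures show the tab lying flat with the arches on the posts.
- **Bar:** I pressed it midway between the posts. It stopped at 27.0 mm, the height given for lying on the papers, and the force rose to 19.5 N there, well under the limits.
- **File and objects:** In the last side view the file, mug and jar looked unmoved, and the tool was clear above with no contact force. I judged this by eye. I did not measure poses again, and the eraser, wagon and most of the stapler were outside that picture.
- **Disagreement:** My first origin for the file was about 8 mm off along the file's y, because I had assumed the posts stood at y = 0. The paper edge and lever tip showed the error, and I corrected it before moving.

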